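# Tip the chromatograph's keypad card over onto its service jig

## Task

Turn the keypad card over without gripping or lifting it: push it with the fingertips against the yellow-edged step of the blue service jig until it tips up on edge there and falls over onto the blue plate, keypad down and green circuit side up. Then push it across the plate until its edge sits flush against the aluminium fence. Leave the other things on the bench where they are.

Things in the scene. Friction and masses are not known exactly. Their poses are not given: they have to be found in the camera images.
- card: Keypad card, flat rigid module, 0.12 to 0.2 kg: white faceplate 92 x 112 x 6 mm with grey keys, on a green circuit back 74 x 94 x 8 mm (the faceplate overhangs 9 mm all round). Starts loose on the bench, keypad up, before the step. Origin: middle, on the plane between the two (8 mm up at the start). x: across the 92 mm, at first towards the step within 0.25 rad; y: along the 112 mm; z: out of the keypad.
- lead (a point): Middle of the card's faceplate edge that faces the step at the start (card x = +46, z = +3 mm). The card pivots about this edge as it tips.
- trail (a point): Middle of the opposite faceplate edge, away from the step (card x = -46, z = +3 mm): the edge to push, and the one that goes up and over and ends at the fence. A steady push of about 10 N here, first level and then following the edge up in an arc about the step, raises it by friction; past upright the card falls over by itself.
- jig: Service jig, fixed: blue plate 150 (x) x 280 (y) x 12 mm high with an aluminium fence across its far side (12 mm thick, top 30 mm above the bench). Origin: centre of its underside, on the bench. x: from step to fence; y: along the step; z up. Near side: a plain vertical 12 mm step at x = -75 mm, yellow stripe along its top. Near face of the fence: x = +45 mm (120 mm of plate between).
- step (a point): Middle of the step's top edge (jig x = -75, y = 0, z = 12 mm).
- fence (a point): Middle of the foot of the fence's near face, on the plate (jig x = +45, y = 0, z = 12 mm).
- septa_jar: Bystander: small amber jar, 28 mm across, 42 mm tall, standing on the blue plate near one end (jig y about +118 mm). Origin: centre of its underside.
- union: Bystander: brass fitting, 22 mm across, 30 mm tall, standing on the bench beside the card. Origin: centre of its underside.
- driver: Bystander: screwdriver 160 mm long lying on the bench on the other side of the card, along its own x. Origin: near its middle, at bench height.
- solvent: Bystander: amber bottle, 60 mm across, 140 mm tall. Origin: centre of its underside.
- beaker: Bystander: glass beaker, 64 mm across, 85 mm tall. Origin: centre of its underside.
- spanner: Bystander: spanner 150 mm long lying on the bench. Origin: near its middle.
- mouse: Bystander: black computer mouse 100 x 58 x 26 mm. Origin: centre of its underside.
Not all that is in view belongs to the job. There is more than one size of the card; the one meant has the size given above.

How it is judged:
On the way, in this order (a step that is already met when the one before it is completed fails the run):
1. the card stands tipped up on edge (55 to 125 degrees) with its leading edge down at the step (angle between card's own z axis and vertical between 0.96 and 2.18 rad and height (world z) of lead below 0.03 m and height (world z) of trail above 0.05 m and x of lead in the frame of jig between -0.11 and -0.045 m), for 0.05 s.
2. the card lies keypad down on the blue plate (angle between card's own z axis and vertical above 3 rad and height (world z) of card between 0.013 and 0.027 m), for 0.1 s.
At the end, for the whole second after the job is handed in: The card lies flat on the blue plate, keypad down (within 5 degrees), wholly on the plate's length, with its faceplate edge against the fence (within 6 mm at the middle, square within 4.5 degrees), at rest and released (angle between card's own z axis and vertical above 3.05 rad and height (world z) of card between 0.015 and 0.022 m and x of trail in the frame of jig between 0.039 and 0.049 m and angle between the x axis of card and the x axis of jig, either way round below 0.08 rad and y of card in the frame of jig between -0.084 and 0.084 m and linear speed of card below 0.01 m/s and angular speed of card below 0.1 rad/s); the robot touches nothing.
It fails at once if the card is lifted or carried: both its leading and trailing edges are more than 35 mm above the bench, or its leading edge more than 45 mm (height (world z) of each of lead, trail above 0.035 m or height (world z) of lead above 0.045 m).
It fails at once if a bystander is pushed more than 20 mm or knocked over (distance of any of septa_jar, union, driver, solvent, beaker, spanner, mouse from where it was at the start of the episode above 0.02 m or angle between any of septa_jar, union, solvent, beaker's own z axis and vertical above 0.5 rad).
It also fails if it takes over 64 s, if anything falls off the work surface, if the arm or the gripper's body presses on something with over 40 N, if the wrist force passes 120 N, or if a joint passes its speed limit or range.

## Robot

A 6-joint arm with a two-finger parallel gripper is mounted at the origin on the work surface. World frame = base frame: x ahead of the robot, y to its left, z up, the work surface at z = 0. Lengths are in m, angles in rad, forces in N, time in s.
With the tool pointing down it reaches from about 0.2 to 0.875 m from the base axis. Payload 3.4 kg.
Tool frame: the origin (TCP) lies between the finger pads; the fingertips stand 25 mm ahead of it and the grasp point (between the pads) lies 6 mm ahead of it (r.nose_length is the z of the fingertips in the tool frame, in m); z points along the fingers, x is the direction in which the jaws open and shut, and the axes are right-handed (so a half turn about z gives the same grasp; the last joint's range is limited). The gripper opens to 94 mm and grips with 3 to 60 N. Pads are 16 mm wide; open, the fingers measure 119 mm over their backs; the gripper's body (75 mm by 177 mm) begins 78 mm behind the grasp point.
Start: joints at [-1.25, 0.276, 1.505, -0, 1.361, -0.121], TCP at [0.246, -0.52, 0.192] pointing down, gripper open.
Joint ranges: [-2.89, 2.89], [-0.75, 2.08], [0.22, 2.7], [-1.18, 4.32], [0.11, 2.71], [-2.7, 2.7]. Speed limits (rad/s): [2.57, 2.57, 3.14, 3.14, 3.14, 3.14].

## Interface

Orientations are given as a unit quaternion [w, x, y, z].
In Python, from plant import r, gripper_to, inverse_kinematics, vision, models, telemetry gives the robot as it stands. Calls block until the motion is done:
- r.move_to(position, orientation): joint-space move of the TCP to a pose.
- r.move_l(position, rot=None, vel=0.15, guard=None): straight line of the TCP; rot=None keeps the orientation; vel is the mean speed in m/s. With guard (N) it stops when the force on the tool has changed by that much, and returns True; else False.
- r.movej(angles): joint-space move.
- gripper_to(opening, f_grip=None): finger opening in m; f_grip is the grip in N (None keeps the last); returns when the fingers have stopped.
- r.hold(seconds).
- inverse_kinematics(position, orientation): joint angles nearest the present ones, or None.
- vision.snapshot(name): name is "scene" or "top" or "wrist"; returns the picture (480x640x3 uint8, red, green, blue); there is no depth.
- vision.get_calibration(name): a dict with "fx", "fy", "cx", "cy" (pixels), "position" and "orientation" of the camera in the world. Camera axes: x right, y down, z forward; pixel columns grow to the right and rows downward; lengths in m; the calibration is good to about 2 mm. A picture is of the moment at which its call begins: read the wrist's pose just before it. get_calibration takes no time and is no camera call; for the wrist camera it gives the pose at the moment of the call.
A pose or a line that the arm cannot do raises r.PlanningError and nothing moves.
- r.sign_off(): hands the job in, once; it reports no verdict.
Trained networks look in the newest picture that a camera, given by its name, has taken for a name from the list of things; names that differ only in an ending like _2 or _b are one class to them, and where a whole thing is asked for, a point or a joint stands for the part that bears it (a point fixed in the world has none). Each returns a list of dicts, best first, with "score" (0 to 1); they miss things now and then, are a little off and sometimes report something else, mostly with a low value. They report only what shows in the picture. A call takes as long as a camera call. They do not tell look-alikes from the thing itself.
- models.boxes_of(thing, camera): "at" ([x, y, z] in m, in world coordinates, good to about 4 mm: the middle of the surface that is visible of it).
- models.regions_of(thing, camera): "pixels" (480x640 bool, what is visible of it).
- models.mark_of(thing, camera): "at" ([x, y, z] in m, in world coordinates, good to about 4 mm: a listed point, or the origin of a listed thing).
Readings, each from a call of its own:
- telemetry.current_t(): time.
- telemetry.current_joints(): joint angles.
- telemetry.current_dq(): joint speeds.
- telemetry.current_joint_efforts(): joint torques, N m.
- telemetry.current_ee_pos(): TCP position.
- telemetry.current_tool_rot(): TCP orientation.
- telemetry.current_wrist_force(): force on the tool from outside, world axes, zero at the start.
- telemetry.current_torque(): the same for the moment, N m.
- telemetry.current_opening(): finger opening in m.
Only numpy, scipy, OpenCV 4.12 (cv2) and the standard library are available. Lean on these libraries where they do the work, as an engineer would, in place of code of your own. Each camera call takes 0.05 s, during which the arm holds its last target. There are 200 camera calls.

## Working session

There is one attempt and no reset: what is moved stays moved. The work goes in short steps, each a Python script; the robot and the scene stay as the last script left them, time stands still between calls to the robot, and variables do not carry over. Pictures are saved under pics/ and viewed, about 8 in all and at most 12, crops included, and the job is handed in when it is done.

```bash
mkdir -p pics; ls; python3 - <<'E'
from plant import r, vision, models, telemetry
import cv2, numpy as np
for c in ("scene","top"):
    im=vision.snapshot(c); cv2.imwrite(f"pics/{c}0.png",im[:,:,::-1])
    k=vision.get_calibration(c); print(c,{a:np.round(b,3).tolist() for a,b in k.items()})
for n in ("card","lead","trail","jig","step","fence","septa_jar","union","driver"):
    for c in ("top","scene"):
        print(n,c,[(round(d["score"],2),np.round(d["at"],3).tolist()) for d in models.mark_of(n,c)[:4]])
print(telemetry.current_t(), r.nose_length)
E
```

```text
pics
scene {'fx': 518.945, 'fy': 518.945, 'cx': 309.644, 'cy': 237.868, 'position': [1.01, -0.74, 0.63], 'orientation': [-0.452, 0.849, 0.245, -0.121]}
top {'fx': 507.33, 'fy': 507.33, 'cx': 321.825, 'cy': 236.308, 'position': [0.393, -0.01, 1.237], 'orientation': [-0.052, 0.713, -0.698, 0.046]}
card top [(0.93, [0.587, -0.108, 0.009]), (0.58, [0.805, -0.263, 0.011]), (0.56, [0.31, -0.198, 0.01]), (0.56, [0.45, -0.14, -0.0])]
card scene [(0.98, [0.309, -0.198, 0.012]), (0.69, [0.592, -0.109, 0.011]), (0.66, [0.809, -0.263, 0.014])]
lead top [(0.89, [0.568, -0.068, 0.014]), (0.85, [0.865, -0.24, 0.015]), (0.63, [0.341, -0.144, 0.018])]
lead scene [(0.82, [0.869, -0.246, 0.015]), (0.65, [0.346, -0.147, 0.012]), (0.61, [0.565, -0.064, 0.007])]
trail top [(0.84, [0.605, -0.146, 0.011]), (0.83, [0.282, -0.252, 0.014]), (0.81, [0.749, -0.28, 0.017]), (0.31, [0.508, 0.09, 0.015])]
trail scene [(0.88, [0.278, -0.251, 0.015]), (0.82, [0.617, -0.145, 0.01]), (0.71, [0.427, 0.374, -0.002]), (0.69, [0.511, 0.091, 0.013])]
jig top [(0.69, [0.524, 0.046, 0.0])]
jig scene [(0.6, [0.522, 0.05, -0.005])]
step top [(0.9, [0.543, -0.02, 0.013])]
step scene [(0.92, [0.54, -0.02, 0.012])]
fence top [(0.75, [0.511, 0.094, 0.015]), (0.52, [0.695, -0.083, -0.0])]
fence scene [(0.88, [0.514, 0.09, 0.013]), (0.42, [0.616, -0.148, 0.013])]
septa_jar top [(0.25, [0.609, -0.144, 0.008])]
septa_jar scene [(0.64, [0.41, 0.022, 0.01])]
union top [(0.54, [0.45, -0.141, -0.001])]
union scene [(0.72, [0.452, -0.14, 0.0]), (0.26, [0.451, -0.371, 0.0]), (0.21, [0.565, -0.064, 0.008])]
driver top [(0.96, [0.69, -0.083, 0.004])]
driver scene [(0.74, [0.689, -0.08, -0.004])]
1.0 0.025
```

View pics/top0.png

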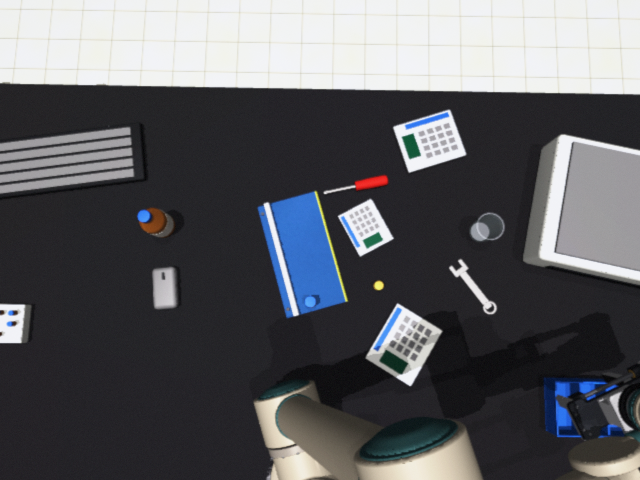

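View pics/scene0.png

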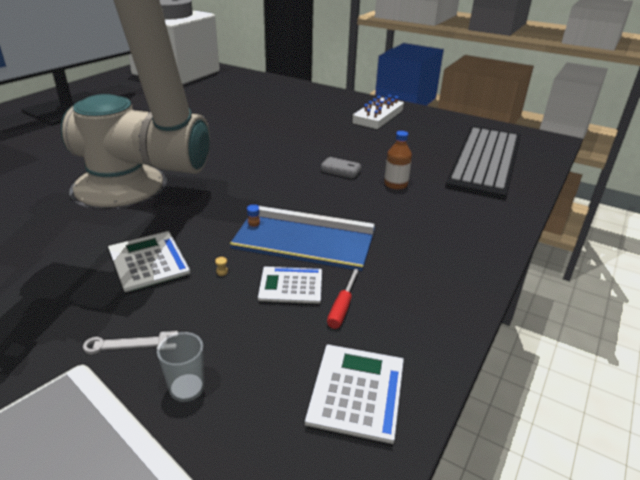

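The top view has three look-alikes, at (365,227), (403,343) and (430,140). At about 412 px/m the first is roughly 38x46 px (92x112 mm) and lies before the yellow step. The other two are larger. I choose (365,227). The jig is at (302,255), the union at (378,286), the driver at (355,186) and the jar at (310,301). Next I measure card and jig and check the choice in a crop.

```bash
cat > h.py <<'E'
from plant import r, gripper_to, inverse_kinematics, vision, models, telemetry
import cv2, numpy as np
from scipy.spatial.transform import Rotation as R
def ray2plane(cam,px,z):
    k=vision.get_calibration(cam); q=k["orientation"]
    px=np.atleast_2d(px).astype(float)
    d=np.c_[(px[:,0]-k["cx"])/k["fx"],(px[:,1]-k["cy"])/k["fy"],np.ones(len(px))]
    d=R.from_quat(q,scalar_first=True).apply(d); p=np.array(k["position"])
    return p+d*((z-p[2])/d[:,2])[:,None]
def snap(name,cam="top",box=None,s=1):
    im=vision.snapshot(cam)
    c=im if box is None else im[box[1]:box[3],box[0]:box[2]]
    cv2.imwrite(f"pics/{name}.png",cv2.resize(c,None,fx=s,fy=s,interpolation=cv2.INTER_CUBIC)[:,:,::-1]); return im
E
python3 - <<'E'
from h import *
im=snap("crop1",box=(240,170,420,330),s=4)
hsv=cv2.cvtColor(im,cv2.COLOR_RGB2HSV)
y=cv2.inRange(hsv,(22,120,120),(35,255,255)); 
ys,xs=np.where(y); m=(xs>300)&(xs<355); P=ray2plane("top",np.c_[xs[m],ys[m]],.012)[:,:2]
vx,vy,x0,y0=cv2.fitLine(P.astype(np.float32),cv2.DIST_HUBER,0,.001,.001).ravel()
t=(P-[x0,y0])@[vx,vy]; print("stripe",m.sum(),x0,y0,"dir",vx,vy,np.degrees(np.arctan2(vy,vx)),"ends",(np.array([x0,y0])+np.outer([t.min(),t.max()],[vx,vy])).round(4).tolist())
w=cv2.inRange(hsv,(0,0,150),(179,60,255))
def rect(sel,z):
    ys,xs=np.where((w>0)&sel); n,l,st,_=cv2.connectedComponentsWithStats(((w>0)&sel).astype(np.uint8)); i=1+st[1:,4].argmax()
    ys,xs=np.where(l==i); P=ray2plane("top",np.c_[xs,ys],z)[:,:2]
    (c,s,a)=cv2.minAreaRect((P*1000).astype(np.float32)); print("rect",c,s,a)
Y,X=np.mgrid[:480,:640]
rect((X>332)&(X<400)&(Y>193)&(Y<262),.014)
rect((X>360)&(X<450)&(Y>295)&(Y<390),.014)
rect((X>388)&(X<470)&(Y>105)&(Y<175),.014)
rect((X>255)&(X<305)&(Y>195)&(Y<320),.030)
for n in ("jig","card","septa_jar"): 
    print(n,[(round(d["score"],2),np.round(d["at"],3).tolist()) for d in models.boxes_of(n,"top")[:4]])
E
```

```text
stripe 195 0.54369795 -0.01924588 dir 0.95743984 0.288633 16.77613 ends [[0.4093, -0.0598], [0.6753, 0.0204]]
rect (587.4284057617188, -102.73672485351562) (113.16720581054688, 93.2575912475586) 29.227779388427734
rect (309.75335693359375, -195.914794921875) (123.9737319946289, 150.50537109375) 59.70931625366211
rect (809.1710205078125, -259.8530578613281) (124.43357849121094, 151.5933837890625) 18.525859832763672
rect (505.87701416015625, 99.37298583984375) (281.0081481933594, 13.81304931640625) 16.738840103149414
jig [(0.85, [0.521, 0.049, 0.012])]
card [(0.94, [0.808, -0.261, 0.023]), (0.77, [0.308, -0.194, 0.015]), (0.56, [0.588, -0.105, 0.016])]
septa_jar [(0.63, [0.406, 0.024, 0.055]), (0.33, [0.588, -0.105, 0.016])]
```

View pics/crop1.png

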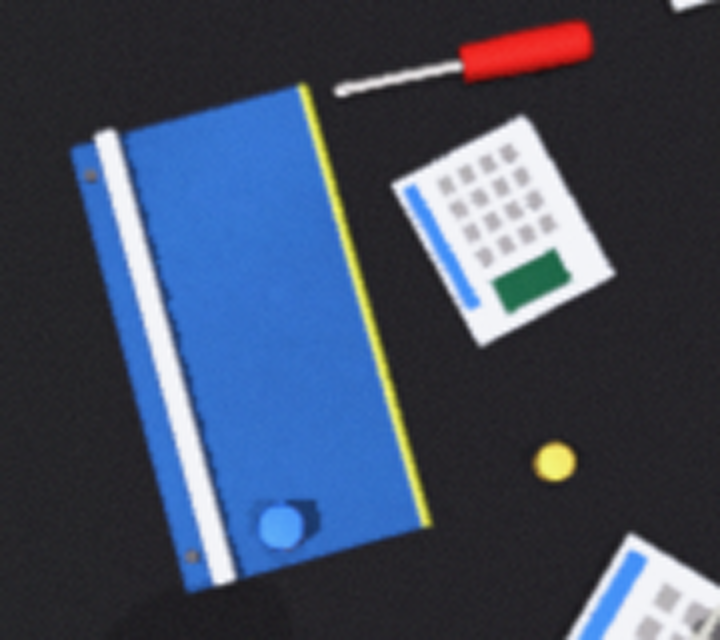

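The crop confirms the choice. The card in front of the step measures 93 x 113 mm, and the others are about 124 x 151. The jig's x axis is at 106.8° and the card is yawed about 12.5° from it. Next I approach with tilted, spread fingertips and push until the card meets the step.

```bash
cat >> h.py <<'E'
A=np.radians(106.77); U=np.array([np.cos(A),np.sin(A),0]); V=np.array([-np.sin(A),np.cos(A),0]); Z=np.array([0,0,1.])
STEP=np.array([.5425,-.0197,0])
def J(x,y,z): return STEP+(x+.075)*U+y*V+z*Z
def tojig(p): d=np.asarray(p)-STEP; return np.array([d@U-.075,d@V,d[2]])
def pose(x,y,z,phi,sgn=1):
    """TCP pose putting the fingertips' front lower corner at jig x,y,z; tips lead by tilt phi"""
    tz=-Z*np.cos(phi)+U*np.sin(phi); n=U*np.cos(phi)+Z*np.sin(phi); tx=sgn*V
    q=R.from_matrix(np.c_[tx,np.cross(tz,tx),tz]).as_quat(scalar_first=True)
    return J(x,y,z)-.008*n-.025*tz, q
def front(phi):
    p=np.array(telemetry.current_ee_pos()); n=U*np.cos(phi)+Z*np.sin(phi); tz=-Z*np.cos(phi)+U*np.sin(phi)
    return tojig(p+.008*n+.025*tz)
def F(): f=np.array(telemetry.current_wrist_force()); return np.array([f@U,f@V,f[2]])
E
python3 - <<'E'
from h import *
phi=np.radians(15)
for s in (1,-1):
    for xx,zz in ((-.25,.006),(-.15,.05),(-.07,.12)):
        print(s,xx,np.round(inverse_kinematics(*pose(xx,-.022,zz,phi,s)),2))
s=min((1,-1),key=lambda s:abs(inverse_kinematics(*pose(-.25,-.022,.006,phi,s))[5]))
print("s",s)
gripper_to(.06)
p,q=pose(-.25,-.022,.12,phi,s); r.move_to(p,q)
p,q=pose(-.25,-.022,.006,phi,s); print(r.move_l(p,vel=.12,guard=10)); f0=F(); print(front(phi),f0,telemetry.current_t())
p,q=pose(-.15,-.022,.006,phi,s); print(r.move_l(p,vel=.04,guard=5)); print(front(phi),F(),telemetry.current_t())
snap("push1",box=(240,170,420,330),s=4)
E
```

```text
1 -0.25 [-0.52  0.6   1.42  0.18  1.32  2.26]
1 -0.15 [-0.42  0.48  1.53  0.2   1.31  2.36]
1 -0.07 [-0.32  0.37  1.53  0.22  1.4   2.48]
-1 -0.25 [-0.52  0.6   1.42  0.18  1.32 -0.88]
-1 -0.15 [-0.42  0.48  1.53  0.2   1.31 -0.78]
-1 -0.07 [-0.32  0.37  1.53  0.22  1.4  -0.66]
s -1
False
[-0.25047983 -0.02248198  0.00678095] [ 0.7903366  -0.24592515  0.86208813] 4.7917
False
[-0.15017612 -0.02202208  0.00599554] [ 0.1127344   0.42474379 -0.27700164] 7.4417
```

View pics/push1.png

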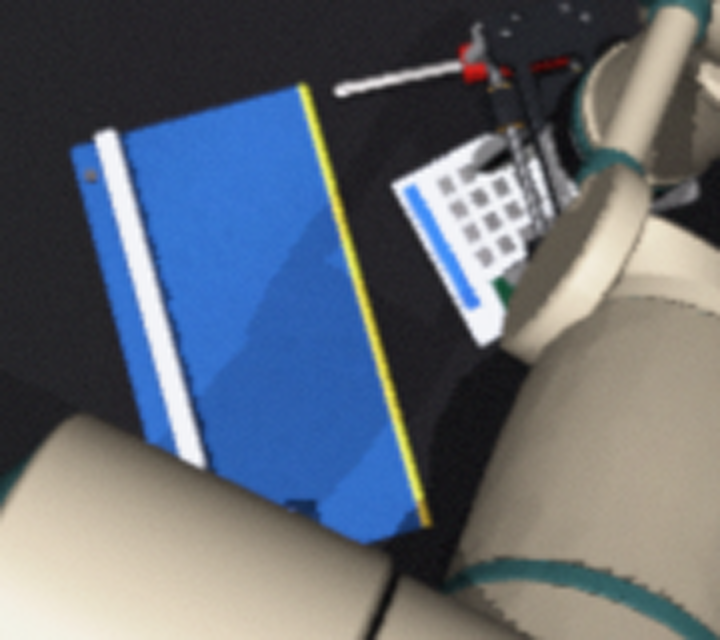

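The card has not moved (its corner is still at crop (392,185)), although telemetry says the tips passed its edge. I check from the scene camera.

```bash
python3 - <<'E'
from h import *
snap("sc2","scene",box=(190,190,390,340),s=4)
p=np.array(telemetry.current_ee_pos());q=telemetry.current_tool_rot();M=R.from_quat(q,scalar_first=True).as_matrix()
print(p,M.round(2).tolist(),telemetry.current_opening(),U,V)
k=vision.get_calibration("scene");Rc=R.from_quat(k["orientation"],scalar_first=True)
for o in (-.03,.03):
    c=Rc.inv().apply(p+M@[o,0,.025]-k["position"]);print((c[:2]/c[2]*k["fx"]+[k["cx"],k["cy"]]-[190,190])*4)
E
```

```text
[ 0.5893679  -0.0988765   0.02807058] [[0.96, 0.28, -0.07], [0.29, -0.92, 0.25], [0.0, -0.26, -0.97]] 0.06019095855842264 [-0.28853051  0.9574707   0.        ] [-0.9574707  -0.28853051  0.        ]
[356.80004756 354.44802186]
[477.49481584 376.53711398]
```

View pics/sc2.png

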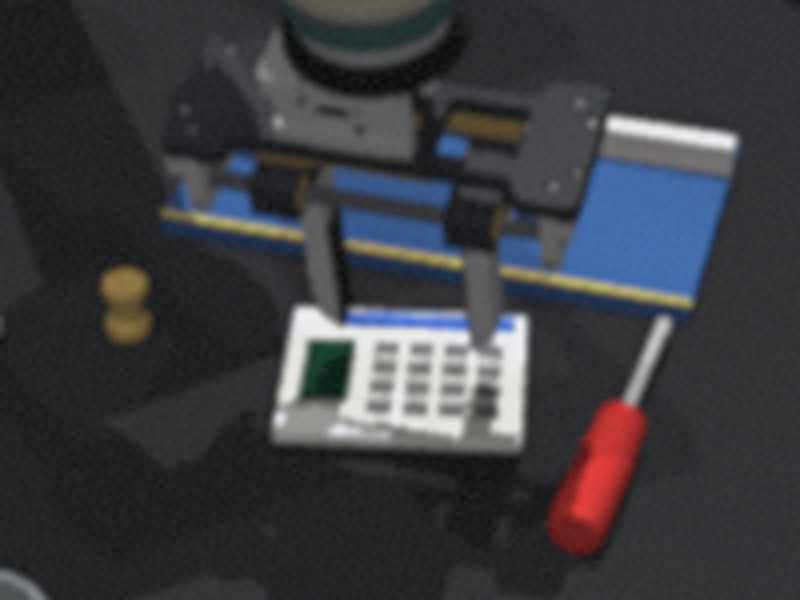

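The fingertips appear to be above the card. They should project to about (357,354) and (477,376) but show at (335,318) and (485,345), so they sit roughly 15 mm higher than assumed. I back off, probe the bench to find the true tip height, and look at the result.

```bash
python3 - <<'E'
from h import *
phi=np.radians(15); s=-1
print(r.nose_length, inverse_kinematics(telemetry.current_ee_pos(),telemetry.current_tool_rot())-np.array(telemetry.current_joints()))
r.move_l(pose(-.15,-.022,.05,phi,s)[0],vel=.1)
r.move_l(pose(-.262,-.022,.05,phi,s)[0],vel=.15)
r.move_l(pose(-.262,-.022,.008,phi,s)[0],vel=.08,guard=5); r.hold(.2); f0=F()
print(r.move_l(pose(-.262,-.022,-.022,phi,s)[0],vel=.02,guard=4),front(phi),f0,F(),telemetry.current_t())
snap("sc3","scene",box=(190,190,390,340),s=4)
E
```

```text
0.025 [-4.99600361e-16  0.00000000e+00  8.88178420e-16 -1.38777878e-16
 -4.44089210e-16 -3.33066907e-16]
False [-0.26208553 -0.02207108 -0.02187152] [-0.20059002 -0.65668814  0.33440913] [-0.71212852 -0.21931767 -0.7827721 ] 11.5583
```

View pics/sc3.png

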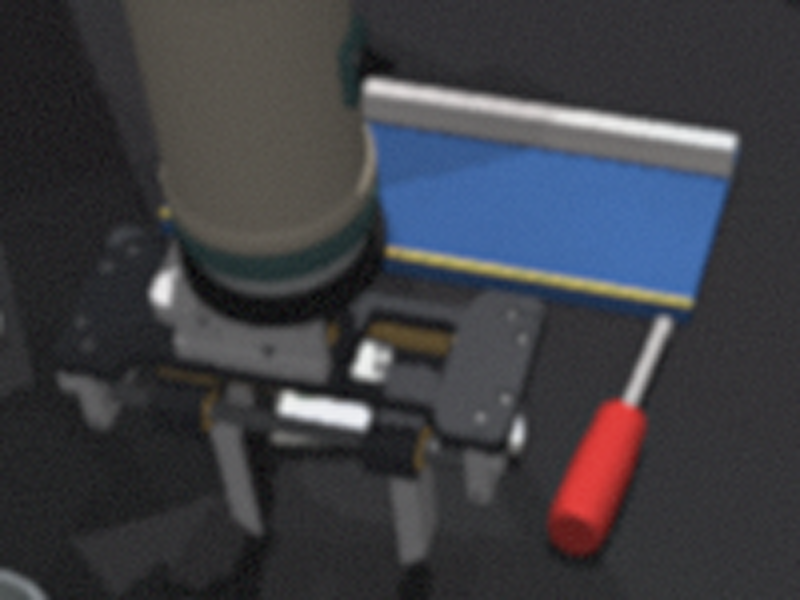

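There is still no contact with the commanded tip 26 mm below the bench. The height offset is real, so I probe further down slowly with a guard.

```bash
python3 - <<'E'
from h import *
phi=np.radians(15); s=-1
f0=F()
for a in (0,1):
    g=r.move_l(pose(-.262,-.022,-.07,phi,s)[0],vel=.015 if a==0 else .006,guard=3.5)
    print(g,front(phi),f0,F(),telemetry.current_ee_pos(),telemetry.current_t())
    if g and a==0: r.move_l(np.array(telemetry.current_ee_pos())+[0,0,.004],vel=.03); r.hold(.2)
snap("sc4","scene",box=(190,190,390,340),s=4)
E
```

```text
True [-0.26197745 -0.02203569 -0.03334522] [ 0.00227201 -1.19866004  0.2995208 ] [0.42690844 0.27117198 4.46738865] [ 0.62164375 -0.20596152 -0.01126763] 12.8417
True [-0.26195871 -0.02206004 -0.0333439 ] [ 0.00227201 -1.19866004  0.2995208 ] [-0.67144587 -0.72578638  4.34260159] [ 0.62166166 -0.20593655 -0.0112663 ] 15.175
```

View pics/sc4.png

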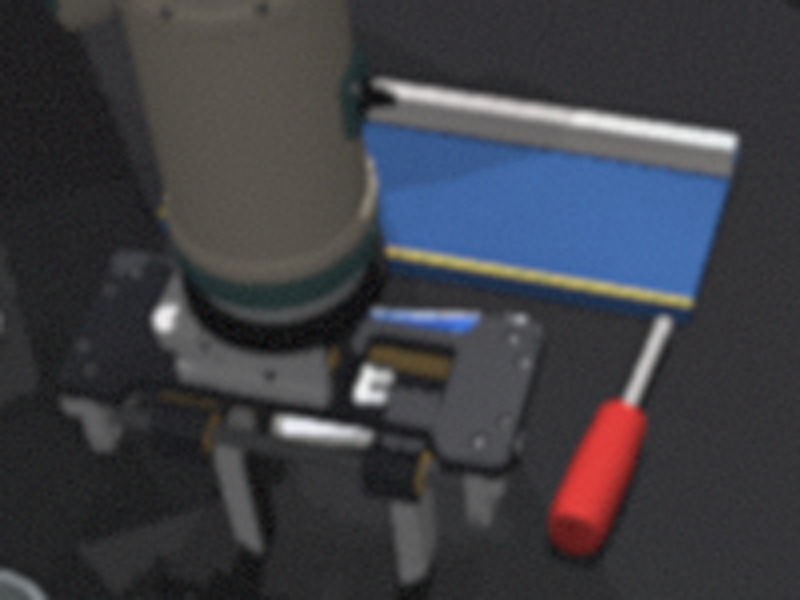

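```bash
python3 - <<'E'
from h import *
from h import R
p=np.array(telemetry.current_ee_pos());M=R.from_quat(telemetry.current_tool_rot(),scalar_first=True).as_matrix()
k=vision.get_calibration("wrist")
print("wrist cam in tool frame",M.T@(np.array(k["position"])-p), (M.T@R.from_quat(k["orientation"],scalar_first=True).as_matrix()).round(2).tolist())
k=vision.get_calibration("scene");Rc=R.from_quat(k["orientation"],scalar_first=True)
for L in (.025,-.012):
  for o in (-.036,.036):
    c=Rc.inv().apply(p+M@[o,0,L]-k["position"]);print(L,(c[:2]/c[2]*k["fx"]+[k["cx"],k["cy"]]-[190,190])*4, c[2])
E
```

```text
wrist cam in tool frame [ 0.00096913 -0.07879543 -0.19291439] [[1.0, -0.0, 0.0], [0.0, 0.96, 0.26], [-0.0, -0.26, 0.96]]
0.025 [269.40733984 571.0270512 ] 0.9304334940120518
0.025 [423.71885822 603.10911459] 0.9157893562856756
-0.012 [258.7430814  526.72627361] 0.9026333096693421
-0.012 [417.70974639 559.08214731] 0.887989171942966
```

The tips look displaced backwards as well as upwards, so it could be the robot's reported pose or the tool that is wrong. I check it independently: compare the wrist camera's calibrated pose with one solved from landmarks (stripe ends, card corners) already located by the top camera.

```bash
python3 - <<'E'
from h import *
r.move_l(np.array(telemetry.current_ee_pos())+[0,0,.12],vel=.2)
p,q=pose(-.10,-.022,.235,0,-1); r.move_to(p,q); r.hold(.3)
print("tcp",np.round(telemetry.current_ee_pos(),4),"cmd",p.round(4))
k=vision.get_calibration("wrist"); im=snap("w1","wrist"); kp=np.array(k["position"]);Rc=R.from_quat(k["orientation"],scalar_first=True)
def proj(P):
    c=Rc.inv().apply(np.atleast_2d(P)-kp); return c[:,:2]/c[:,2:]*[k["fx"],k["fy"]]+[k["cx"],k["cy"]]
def obs(im,cam):
    hsv=cv2.cvtColor(im,cv2.COLOR_RGB2HSV); w=cv2.inRange(hsv,(0,0,150),(179,60,255))
    n,l,st,c=cv2.connectedComponentsWithStats(w)
    return [(st[i].tolist()) for i in range(1,n) if st[i,4]>300]
print("comps",obs(im,"wrist"))
print({a:np.round(b,3).tolist() for a,b in k.items()})
c=np.array([.5874,-.1027]);a=np.radians(119.2);u=np.array([np.cos(a),np.sin(a)]);v=np.array([-u[1],u[0]])
print("card corners exp",[proj([*(c+sx*.046*u+sy*.056*v),.014])[0].round(1).tolist() for sx,sy in((1,1),(1,-1),(-1,-1),(-1,1))])
print("stripe ends",proj([[.4093,-.0598,.012],[.6753,.0204,.012]]).round(1).tolist(), telemetry.current_t())
E
```

```text
tcp [ 0.5732 -0.0461  0.2586] cmd [ 0.5731 -0.0449  0.26  ]
comps [[151, 30, 293, 15, 4197], [0, 173, 146, 161, 8949], [409, 183, 14, 71, 335], [261, 200, 113, 95, 5802], [585, 245, 55, 134, 3985], [400, 422, 39, 38, 1179], [240, 425, 33, 27, 691]]
{'fx': 402.746, 'fy': 402.746, 'cx': 320.102, 'cy': 233.273, 'position': [0.552, 0.03, 0.452], 'orientation': [0.131, 0.981, 0.144, 0.018]}
card corners exp [[259.5, 220.1], [357.8, 198.7], [373.2, 275.1], [279.5, 294.4]]
stripe ends [[171.2, 166.3], [427.6, 165.8]] 17.25
```

View pics/w1.png

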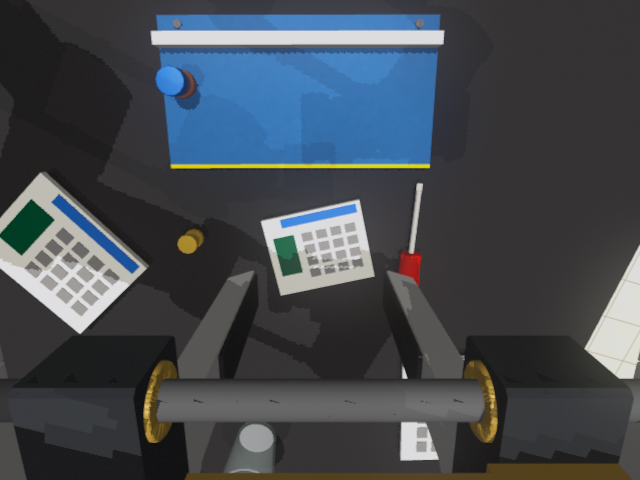

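The wrist view shows the card at (318,248). Its corners match the projection within a pixel, so the reported robot pose is right and the fingertips are what is off. They sit about 14 mm *behind* the TCP, not 25 mm ahead, which agrees with the bench touch. I use the measured tip geometry with opening .06 kept, and push again.

```bash
sed -i 's/\.008\*n-\.025\*tz/HW*n-LT*tz/; s/\.008\*n+\.025\*tz/HW*n+LT*tz/; s/^A=np/HW,LT=.011,-.0146  # measured tip half width, tip z in tool frame\nA=np/' h.py; grep -n LT h.py
python3 - <<'E'
from h import *
phi=np.radians(10); s=-1
p,q=pose(-.25,-.022,.10,phi,s); r.move_to(p,q)
r.move_l(pose(-.25,-.022,.03,phi,s)[0],vel=.15); r.hold(.1); f0=F()
print(r.move_l(pose(-.25,-.022,.0055,phi,s)[0],vel=.04,guard=4),front(phi),F()-f0)
r.hold(.1); f0=F(); np.save("f0.npy",f0)
print(r.move_l(pose(-.14,-.022,.0055,phi,s)[0],vel=.035,guard=5),front(phi),F()-f0,telemetry.current_t())
snap("push2","scene",box=(190,190,390,340),s=3)
E
```

```text
14:HW,LT=.011,-.0146  # measured tip half width, tip z in tool frame
23:    return J(x,y,z)-HW*n-LT*tz, q
26:    return tojig(p+HW*n+LT*tz)
False [-0.25004301 -0.02207606  0.00541373] [-0.03301052 -0.12314107  0.13113896]
True [-0.16861652 -0.02211685  0.00534325] [-1.93371961  0.3337278   1.30303929] 21.8667
```

View pics/push2.png

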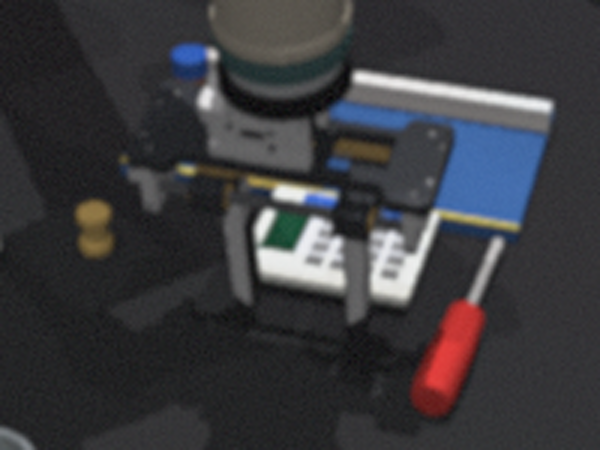

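The card is square against the step (edge at jig x = -0.1686, expected -0.167). It sits about 15–19 mm to the right of the fingers. I shift 12 mm, press to about 10 N, and start the arc to 25° under force control.

```bash
cat > arc.py <<'E'
from h import *
phi=np.radians(10); s=-1; Y=-.034
def arc(t0,t1,d,ftab,f0,z0=.0055,x0=-.0766,dt=2):
    for t in np.arange(t0,t1+.1,dt):
        a=np.radians(t); r.move_l(pose(x0-.092*np.cos(a)+d,Y,z0+.092*np.sin(a),phi,s)[0],vel=.035)
        f=F()-f0; want=np.interp(t,*ftab)
        d=np.clip(d+np.clip(.00025*(want+f[0]),-.0015,.0015),-.006,.012)
        print(int(t),"d %.4f"%d,f.round(1),front(phi).round(4),round(telemetry.current_t(),1))
    return d
E
python3 - <<'E'
from arc import *
f0=np.load("f0.npy")
r.move_l(pose(-.176,-.022,.0055,phi,s)[0],vel=.05)
r.move_l(pose(-.176,Y,.0055,phi,s)[0],vel=.05); r.hold(.1); f0=F(); np.save("f0.npy",f0); print(f0)
print(r.move_l(pose(-.160,Y,.0055,phi,s)[0],vel=.02,guard=8),front(phi),F()-f0)
x=front(phi)[0]; d=x+.0766+.092
for i in range(8):
    f=F()-f0
    if -f[0]>8: break
    d+=.0004; r.move_l(pose(-.0766-.092+d,Y,.0055,phi,s)[0],vel=.02)
print("press",d,F()-f0)
d=arc(2,25,d,([0,15,30],[10,10,8]),f0); np.save("d.npy",d)
snap("tip1","scene",box=(190,170,390,320),s=3)
print([(n,[(round(m["score"],2),tojig(m["at"]).round(3).tolist()) for m in models.mark_of(n,"scene")[:3]]) for n in("lead","trail")])
E
```

```text
[ 0.87377376 -0.7151595  -1.4132866 ]
True [-0.1687301  -0.03403169  0.00539901] [-2.16020896  0.84174345  3.06659093]
press 0.0022699029951799713 [-8.46282713  1.25035575  0.44618092]
2 d 0.0027 [-8.3  2.5  1.1] [-0.1685 -0.0341  0.0089] 25.0
4 d 0.0028 [-9.5  2.3  1.8] [-0.1684 -0.0342  0.0122] 25.3
6 d 0.0029 [-9.7  2.4  1.1] [-0.1682 -0.0342  0.0155] 25.5
8 d 0.0030 [-9.4  3.4  1.6] [-0.1679 -0.0342  0.0187] 25.8
10 d 0.0030 [-10.    2.8   1.3] [-0.1674 -0.0343  0.022 ] 26.0
12 d 0.0030 [-10.    3.3   2.2] [-0.1668 -0.0343  0.0252] 26.3
14 d 0.0030 [-10.    1.9   3.3] [-0.1661 -0.0343  0.0284] 26.5
16 d 0.0031 [-9.4  2.8  3.5] [-0.1654 -0.0343  0.0316] 26.8
18 d 0.0028 [-11.    1.9   3.5] [-0.1645 -0.0343  0.0347] 27.0
20 d 0.0028 [-9.4  2.7  3.6] [-0.1636 -0.0343  0.0378] 27.3
22 d 0.0028 [-8.9  2.5  3.9] [-0.1625 -0.0344  0.0409] 27.5
24 d 0.0026 [-9.7  2.8  3.6] [-0.1612 -0.0344  0.0439] 27.8
[('lead', [(0.9, [-0.077, -0.03, 0.009]), (0.85, [-0.138, 0.226, 0.016]), (0.81, [-0.385, -0.244, 0.018])]), ('trail', [(0.82, [-0.221, 0.318, 0.011]), (0.8, [-0.391, -0.124, 0.013]), (0.67, [-0.166, -0.033, 0.05])])]
```

View pics/tip1.png

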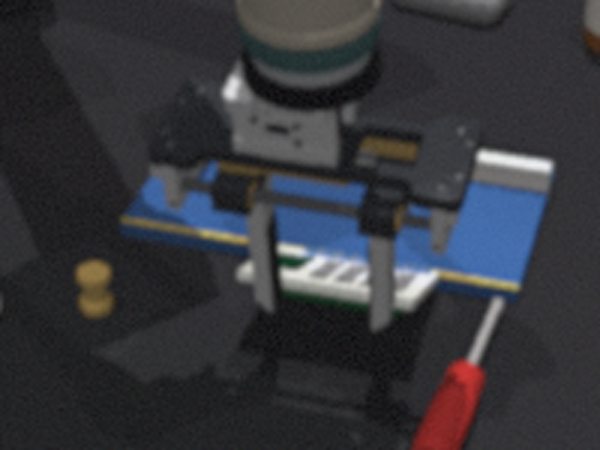

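The card is tipping cleanly: lead at jig x -0.077, z 0.009, and trail 50 mm up. I continue the arc over the top with a falling force target.

```bash
python3 - <<'E'
from arc import *
f0=np.load("f0.npy"); d=float(np.load("d.npy"))
d=arc(26,92,d,([26,45,60,75,92],[9,6,4,2.5,2]),f0)
print("m",[(n,[(round(m["score"],2),tojig(m["at"]).round(3).tolist()) for m in (vision.snapshot("scene"),models.mark_of(n,"scene"))[1][:3]]) for n in("lead","trail")])
d=arc(94,112,d,([92,112],[1.5,1.5]),f0)
snap("tip2","scene",box=(190,170,390,320),s=3)
for n in("card","lead","trail"): print(n,[(round(m["score"],2),tojig(m["at"]).round(3).tolist()) for m in models.mark_of(n,"scene")[:4]])
E
```

```text
26 d 0.0026 [-9.2  2.8  4.6] [-0.1599 -0.0344  0.0469] 28.2
28 d 0.0024 [-9.4  3.3  5.2] [-0.1585 -0.0344  0.0498] 28.4
30 d 0.0025 [-8.   2.7  5.4] [-0.1569 -0.0345  0.0527] 28.7
32 d 0.0027 [-7.1  1.5  4.8] [-0.1541 -0.035   0.0554] 28.9
34 d 0.0038 [-3.4  0.1  1.2] [-0.1501 -0.0346  0.0575] 29.2
36 d 0.0048 [-3.4  0.4  2. ] [-0.1466 -0.034   0.0596] 29.4
38 d 0.0056 [-3.7  1.   2.8] [-0.1442 -0.034   0.0623] 29.7
40 d 0.0060 [-5.4  1.   4.5] [-0.1418 -0.0341  0.065 ] 29.9
42 d 0.0061 [-6.1  2.3  4.6] [-0.1395 -0.0342  0.0674] 30.2
44 d 0.0063 [-5.3  0.9  6.5] [-0.1374 -0.0342  0.0697] 30.4
46 d 0.0062 [-6.3  1.6  6.5] [-0.135  -0.0342  0.0721] 30.7
48 d 0.0058 [-7.   1.3  5.9] [-0.1326 -0.0342  0.0743] 30.9
50 d 0.0059 [-5.   1.6  7.3] [-0.1303 -0.0342  0.0764] 31.2
52 d 0.0058 [-5.4  2.1  8. ] [-0.1277 -0.0342  0.0785] 31.4
54 d 0.0057 [-5.4  1.   7.3] [-0.125  -0.0342  0.0804] 31.7
56 d 0.0056 [-5.   1.5  7.1] [-0.1223 -0.0342  0.0823] 31.9
58 d 0.0054 [-5.1  0.4  7.8] [-0.1195 -0.0342  0.084 ] 32.2
60 d 0.0052 [-4.7  0.6  7.5] [-0.1168 -0.0341  0.0856] 32.4
62 d 0.0052 [-3.8  1
[... 1406 characters left out ...]
d 0.0085 [-0.9  1.4  1.5] [-0.0488 -0.0339  0.0955] 37.9
104 d 0.0087 [-0.7  0.3  1.4] [-0.0456 -0.0339  0.0947] 38.1
106 d 0.0088 [-1.3  1.2  1.9] [-0.0423 -0.0339  0.0939] 38.4
108 d 0.0087 [-1.9  1.   1.6] [-0.0392 -0.0339  0.0929] 38.6
110 d 0.0088 [-0.9  1.1  0.5] [-0.0363 -0.0339  0.0919] 38.9
112 d 0.0088 [-1.8 -1.   1.2] [-0.0331 -0.0339  0.0907] 39.1
card [(0.74, [-0.39, -0.185, 0.013]), (0.74, [-0.18, 0.275, 0.014]), (0.65, [-0.032, -0.032, 0.02])]
lead [(0.97, [-0.134, 0.224, 0.013]), (0.77, [-0.07, -0.032, 0.014]), (0.71, [-0.386, -0.249, 0.015])]
trail [(0.81, [0.015, -0.031, 0.017]), (0.71, [-0.222, 0.32, 0.013]), (0.62, [-0.386, -0.121, 0.016]), (0.23, [-0.166, 0.123, 0.002])]
```

View pics/tip2.png

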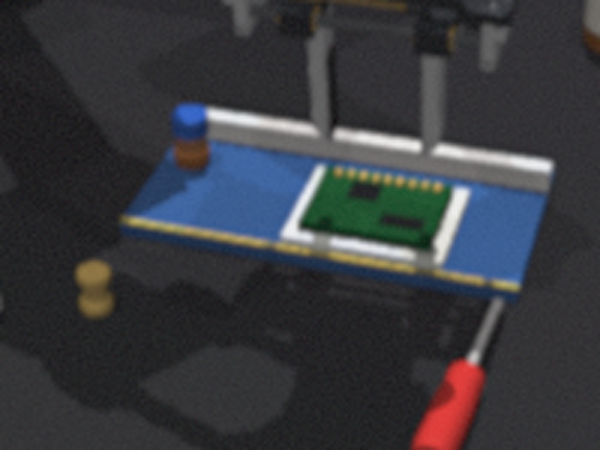

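The card lies on the plate with the green side up (centre at (375,210), lead at jig x about -0.07, trail about +0.018). Next I raise the tool, come down behind it, touch the bench to zero the tip height, and push it to the fence.

```bash
python3 - <<'E'
from h import *
s=-1;Y=-.032
r.move_l(np.array(telemetry.current_ee_pos())+[0,0,.03],vel=.2)
p,q=pose(-.115,Y,.12,0,s); r.move_l(p,q,vel=.12)
r.move_l(pose(-.115,Y,.012,0,s)[0],vel=.15); r.hold(.15); f0=F()
print(r.move_l(pose(-.115,Y,-.008,0,s)[0],vel=.015,guard=3),front(0),F()-f0); z0=front(0)[2]
r.move_l(pose(-.115,Y,z0+.0148,0,s)[0],vel=.05); r.hold(.15); f0=F()
print("f0",f0,telemetry.current_t())
g=r.move_l(pose(-.085,Y,z0+.0148,0,s)[0],vel=.05,guard=5); print(g,front(0),F()-f0)
g=r.move_l(pose(-.040,Y,z0+.0148,0,s)[0],vel=.025,guard=6); print(g,front(0),F()-f0,telemetry.current_t())
vision.snapshot("scene")
for n in("card","lead","trail"): print(n,[(round(m["score"],2),tojig(m["at"]).round(3).tolist()) for m in models.mark_of(n,"scene")[:4]])
E
```

```text
True [-0.11497215 -0.03191832  0.00097511] [0.14189835 0.12641421 3.89442335]
f0 [-0.59327773  0.08622624 -0.2676994 ] 42.9167
False [-0.08497611 -0.03217452  0.01587961] [ 0.34216621 -0.07954872  1.15870252]
True [-0.04921257 -0.03196744  0.01569382] [-1.1639443  -0.54563398  1.78456997] 45.0083
card [(0.86, [-0.384, -0.186, 0.012]), (0.8, [-0.18, 0.273, 0.011])]
lead [(0.89, [-0.138, 0.225, 0.013]), (0.68, [-0.05, -0.027, 0.012]), (0.66, [-0.008, -0.03, 0.021]), (0.63, [-0.382, -0.246, 0.018])]
trail [(0.9, [0.037, -0.034, 0.011]), (0.86, [-0.219, 0.317, 0.017]), (0.65, [-0.389, -0.122, 0.014])]
```

The guard tripped at -0.049, as expected for contact with the fence. I give one firmer press to square the card, back off, and check with the top camera.

```bash
python3 - <<'E'
from h import *
s=-1
p=np.array(telemetry.current_ee_pos()); f0=F()
print(r.move_l(p+.008*U,vel=.015,guard=10),front(0),F()-f0)
r.move_l(np.array(telemetry.current_ee_pos())-.05*U,vel=.08)
r.move_l(np.array(telemetry.current_ee_pos())+.15*Z,vel=.2)
r.move_l(np.array(telemetry.current_ee_pos())-.20*U+.03*Z,vel=.2); r.hold(.3)
im=snap("fin","top",box=(240,170,420,330),s=4)
for c in("top","scene"):
    if c=="scene": vision.snapshot(c)
    for n in("card","lead","trail","fence"): print(c,n,[(round(m["score"],2),tojig(m["at"]).round(3).tolist()) for m in models.mark_of(n,c)[:4]])
hsv=cv2.cvtColor(im,cv2.COLOR_RGB2HSV)
g=cv2.inRange(hsv,(40,80,30),(85,255,255)); n,l,st,_=cv2.connectedComponentsWithStats(g)
for i in range(1,n):
    if st[i,4]>300:
        ys,xs=np.where(l==i);P=ray2plane("top",np.c_[xs,ys],.026)[:,:2];c,sz,a=cv2.minAreaRect((P*1000).astype(np.float32))
        print(st[i],"green",tojig([c[0]/1000,c[1]/1000,0]).round(4),sz,a)
print(telemetry.current_t())
E
```

```text
True [-0.04938445 -0.0319345   0.01535893] [-1.24247851  0.98746571  0.25049316]
top card [(0.78, [-0.007, -0.031, 0.016]), (0.69, [-0.385, -0.182, 0.012])]
top lead [(0.98, [-0.052, -0.031, 0.02]), (0.72, [-0.379, -0.245, 0.015])]
top trail [(0.82, [0.043, -0.025, 0.015]), (0.31, [-0.003, -0.002, 0.002])]
top fence [(0.78, [0.043, 0.001, 0.014])]
scene card [(0.89, [-0.386, -0.185, 0.01]), (0.87, [-0.01, -0.029, 0.019]), (0.66, [-0.176, 0.273, 0.012])]
scene lead [(0.78, [-0.138, 0.227, 0.012]), (0.6, [-0.05, -0.03, 0.012])]
scene trail [(0.95, [-0.387, -0.123, 0.013]), (0.94, [-0.22, 0.32, 0.015]), (0.88, [0.038, -0.034, 0.014]), (0.63, [0.005, 0.117, 0.009])]
scene fence [(0.85, [0.041, 0.0, 0.009])]
[280 219  38  44 966] green [-0.0022 -0.0297  0.    ] (92.25373077392578, 71.56114959716797) 16.628278732299805
49.1833
```

View pics/fin.png

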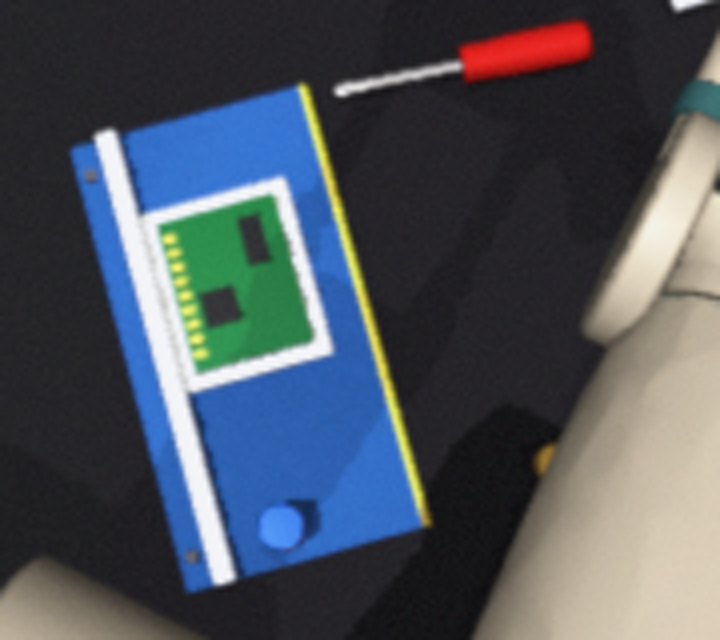

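The card lies green side up against the fence along its whole edge (crop (148,215) to (192,388)). It is square to 0.1°, and the jar, driver and union are in their places. I hand in.

```bash
python3 -c "
from plant import r,telemetry
r.sign_off(); print(telemetry.current_t())"
```

```text
the job is handed in; nothing more can be done
the job is handed in; nothing more can be done
```

I turned the keypad card over at the yellow step by pushing it with the fingertips, then pushed it flush to the fence. The job was handed in at about 49 s of the 64 s allowed; no verdict is reported.

**How it went:** The card measured 93 x 113 mm, which ruled out the two larger look-alikes. The fingers squared it against the step. I pressed with about 10 N and followed the arc up until it fell keypad down onto the plate, then pushed it along to the fence.

**Last checks:**
- **Top picture:** the green side is up, and the card is parallel to the jig within about 0.2°. Its middle is at jig y about -0.03.
- **Fence contact:** the trailing edge was found at jig x 0.043 (top) and 0.038 (scene). The fence was found at 0.043 and 0.041. From the fingertip contact I get about 0.043. The 0.038 lies just below the 0.039 limit, but those points are only good to about 4 mm.
- **Bystanders:** the jar, driver and union look unmoved in the last picture, though the arm partly hides the union. I did not re-check the solvent bottle, beaker, spanner and mouse; the arm never worked near them.

**Disagreements:**
- **Fingertip position:** at the 60 mm opening the tips sit about 14 mm behind the TCP, not 25 mm ahead as stated. My first pass therefore went over the card without touching it. I found this by touching the bench and from the wrist camera, and corrected for it.
- **Upright moment:** I have no picture of the card at upright. The passage is only inferred from the force readings and from finding the card on its face afterwards.

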